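Fit the recipe-card holder and hold the telescopic stand at full height

TASK

Fit the wooden card holder onto the square spigot of the telescopic stand, fully down on its seat and with the card slot in line with the stand's crosspiece, and let go of it. Then squeeze the stand's black grip so that its side button is pressed, pull the grip straight up past the first stop to the second stop (the top of its travel), and finish while still holding it up there with the button squeezed and the holder still seated. Leave the jars and the glass alone.

Things in the scene. Friction and masses are not known exactly. Their poses are not given: they have to be found in the camera images.
- stand: immovable telescopic stand: dark round base 120 mm across, upright tube with black collar 38 mm across ending 100 mm up. A mast slides up out of it with a level crosspiece 28 mm wide (top 121 mm up while down; y -23 to +127 mm), a black grip on the tube's axis and a spigot. Origin: centre of the base's underside. x points from the button's side to the back, y from grip to spigot
- grip (a point): middle of the grip at the button's height; rises with the mast; axes as the stand's. Upright black block 28 mm thick (x), 32 mm wide (y); top 27 mm above this point, foot on the crosspiece 37 mm below. Button in its -x face: 20 mm wide, 30 mm high, centred at this height, standing 6 mm out (1 mm when pressed). Take it from above, fingers closing along x: one on the button, one on the back
- spigot (a point): centre of the spigot's foot, on the upper face of its round seat (42 mm across), 110 mm along y from the grip; rises with the mast; axes as the stand's. The spigot stands up 24 mm from here, 16 mm square with sides along x and y; its top 7 mm taper to about 9 mm
- holder: loose wooden recipe-card holder, about 0.09 kg, upright: block 30 mm thick (x), 60 mm long (y), 54 mm high, with a 5 mm wide, 14 mm deep card slot along y in its top. Origin: centre of its underside, where a square bore opens, 19 mm wide with sides along x and y, 28 mm deep. Seated, its underside lies on the seat (origins coincide). Take it from above across its thickness
- mast (a joint): how far the mast is drawn up, m: 0 down (as it starts), 0.045 first stop, 0.090 second stop, a hard end. With the button out a catch locks it at 0 and at the first stop (a few mm of play); pressed, it runs free past the first stop. The second stop has no catch: weight and a spring (6 to 8 N in all) draw the mast down when let go
- button (a joint): how far the button is pressed in, m: 0 out, 0.005 fully in; the catch is free from 0.003 on. It takes 3 N to start and 6 N to press fully, and springs back out
- honey: jar of honey with a green lid, 68 mm wide, 84 mm high, standing loose; origin at the centre of its underside; to be left alone
- spice: spice jar with a green cap, 46 mm across, 106 mm high, standing loose; origin at the centre of its underside; to be left alone
- tumbler: clear drinking glass, 80 mm across, 88 mm high, standing loose; origin at the centre of its underside; to be left alone
Mind the look-alikes: they are no part of the job. Of the things that look like the holder, take the one that is farthest to the robot's right at the start.

How it is judged:
By the outcome, as a careful person would: the job done as asked, in the order asked, and still so for the second after the job is handed in, while the arm keeps its last pose, push and grip.
It also fails if it takes over 48 s, if anything falls off the work surface, if the arm or the gripper's body presses on something with over 40 N, if the wrist force passes 120 N, or if a joint passes its speed limit or range.

ROBOT

A 6-joint arm with a two-finger parallel gripper is mounted at the origin on a cart in front of the work surface, level with it; the furniture and walls round the work are solid. World frame = base frame: x ahead of the robot, y to its left, z up, the work surface at z = 0. Lengths are in m, angles in rad, forces in N, time in s.
With the tool pointing down it reaches from about 0.3 to 0.775 m from the base axis. Payload 14.6 kg.
Tool frame: the origin (TCP) lies midway between the tips of the shut fingers; the grasp point (between the pads) lies 19 mm behind it (ctrl.tcp_to_grasp is the distance from the TCP to the grasp point, in m); x points along the fingers, y is the direction in which the jaws open and shut, and the axes are right-handed (so a half turn about x gives the same grasp; the last joint's range is limited). The gripper opens to 94 mm and grips with 3 to 60 N. Pads are 16 mm wide; open, the fingers measure 119 mm over their backs; the gripper's body (75 mm by 177 mm) begins 78 mm behind the grasp point.
Start: joints at [1.253, 0.3, 1.521, -0, 1.321, -0.067], TCP at [0.136, 0.533, 0.205] pointing down, gripper open.
Joint ranges: [-3.03, 3.03], [-0.79, 2.21], [0.23, 2.52], [-1.04, 4.18], [0, 3.07], [-2.55, 2.55]. Speed limits (rad/s): [2.22, 2.22, 2.57, 3.14, 3.14, 3.14].

INTERFACE

Orientations are given as [roll, pitch, yaw] about the fixed x, y, z axes, in that order (R = Rz(yaw) Ry(pitch) Rx(roll)).
In Python, from station import ctrl gives the robot as it stands.
- The arm moves only by the tool jog_arm, never from a script. Its argument "rows" is one flat list of numbers, 7 for each row, row after row: the shift along the world's x, y, z in m, then the turn, a rotation vector about the world's x, y, z in degrees, then the closure, from 0 (fully open) to 1 (shut). A call has 1 to 8 rows; each row shifts and turns the commanded pose from where the row before left it; what a row does not reach is not made up. A row lasts 1/12 s, in which the tool goes at most 41.7 mm and 7.16 degrees, less where a joint would pass 70% of its speed; a pose out of reach is approached as far as the arm can. A call with a gripper value outside its range is refused whole. The fingers move at their own pace and stop on an object; "squeeze" is the grip in N (left out, the last holds). Time passes only in rows, so rows that do not move let the fingers close. It gives the time, the measured TCP pose, the force and the opening at its end, in the units of the state.
- ctrl.get_obs(): the state, without advancing time (a new reading comes with each control period).
- ctrl.camera(name): name is "side" or "top" or "wrist"; returns (picture, depth): 420x560x3 uint8, red, green, blue; 420x560 float32, m along the optical axis (not along the pixel's ray), 0 where there is no reading.
- ctrl.camera_model(name): a dict with "K" (3x3 intrinsics, pixels), "dist" ([k1, k2, p1, p2, k3] as OpenCV has them; the pictures are not rectified), "extrinsics" (4x4, takes a point from camera to world coordinates). Camera axes: x right, y down, z forward; pixel columns grow to the right and rows downward; lengths in m; the calibration is good to about 2 mm. A picture is of the moment at which its call begins: read the wrist's pose just before it. camera_model takes no time and is no camera call; for the wrist camera it gives the pose at the moment of the call.
- ctrl.hand_in(): hands the job in, once; it reports no verdict.
The state is a dict: "time_s": time; "qpos": joint angles; "joint_vel": joint speeds; "tau": joint torques, N m; "ee_pos": TCP position; "eef_rot": TCP orientation; "force": force on the tool from outside, world axes, zero at the start; "moment": the same for the moment, N m; "grip_width": finger opening in m.
Only numpy, scipy, OpenCV 4.12 (cv2) and the standard library are available. Lean on these libraries where they do the work, as an engineer would, in place of code of your own. Each camera call takes 0.05 s, during which the arm holds its last target.

## Working session

There is one attempt and no reset: what is moved stays moved. The work goes in short steps, Python scripts to look and compute and a tool call to move; the robot and the scene stay as the last step left them, time stands still between calls to the robot, and variables do not carry over. Pictures are saved under pics/ and viewed, and the job is handed in when it is done.

Besides the shell and the picture viewer there is one more tool, called as name(argument=value, ...) on one line, values as JSON. jog_arm: Moves the arm, as the interface text tells. Its arguments: {"type":"object","properties":{"rows":{"type":"array"},"squeeze":{"type":"number"}},"required":["rows"]}

```bash
ls; mkdir -p pics
python3 - <<'E'
from station import ctrl
import cv2, numpy as np
o=ctrl.get_obs(); print(o)
for n in ["side","top","wrist"]:
    p,d=ctrl.camera(n); m=ctrl.camera_model(n)
    cv2.imwrite(f"pics/{n}0.png",p[:,:,::-1]); np.savez(f"pics/{n}0.npz",p=p,d=d,**{k:np.array(v) for k,v in m.items()})
    print(n,np.round(m["K"],1).tolist(),m["dist"],np.round(m["extrinsics"],3).tolist())
E
```

```text
pics
{'time_s': 0.0, 'qpos': array([ 1.25341046e+00,  3.00456162e-01,  1.52161542e+00,  2.28013081e-05,
        1.32070524e+00, -6.65965903e-02]), 'joint_vel': array([ 0.00121543,  0.00148737, -0.00099963, -0.00041088, -0.00123922,
        0.00119584]), 'tau': array([ 1.05215739e-03, -5.31799614e+01, -3.52737987e+01,  7.08626490e-02,
        2.43437866e-02, -8.79863615e-05]), 'ee_pos': array([0.13640089, 0.53253042, 0.20488   ]), 'eef_rot': array([-1.65604129,  1.56961196, -1.90683623]), 'force': array([-0.81937667,  0.25363968,  0.13274114]), 'moment': array([ 0.0381077 ,  0.01084693, -0.01166135]), 'grip_width': 0.09406702063385679}
side [[434.9, 0.0, 266.7], [0.0, 434.9, 210.8], [0.0, 0.0, 1.0]] [0.04138869 0.         0.         0.         0.        ] [[0.936, -0.121, 0.331, -0.008], [-0.352, -0.375, 0.858, -1.302], [0.02, -0.919, -0.394, 0.717], [0.0, 0.0, 0.0, 1.0]]
top [[440.5, 0.0, 280.0], [0.0, 440.5, 199.6], [0.0, 0.0, 1.0]] [-0.00051716  0.          0.          0.          0.        ] [[0.016, -0.99, 0.138, 0.275], [-1.0, -0.015, 0.013, -0.005], [-0.01, -0.138, -0.99, 1.579], [0.0, 0.0, 0.0, 1.0]]
wrist [[295.3, 0.0, 285.9], [0.0, 295.3, 208.3], [0.0, 0.0, 1.0]] [-0.00636518  0.          0.          0.          0.        ] [[0.249, 0.941, 0.231, 0.069], [0.969, -0.241, -0.06, 0.549], [-0.001, 0.238, -0.971, 0.384], [0.0, 0.0, 0.0, 1.0]]
```

View pics/side0.png

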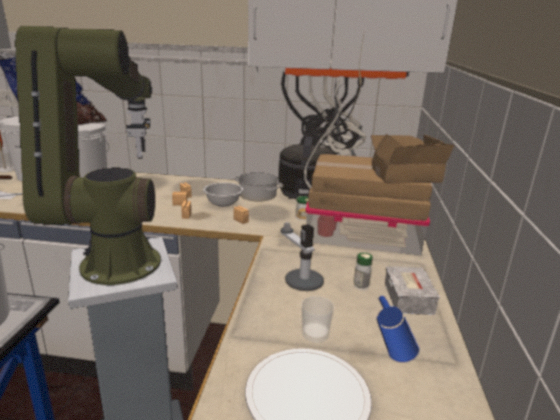

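View pics/top0.png

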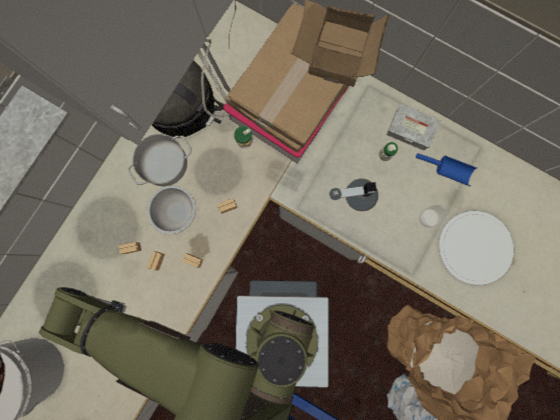

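View pics/wrist0.png

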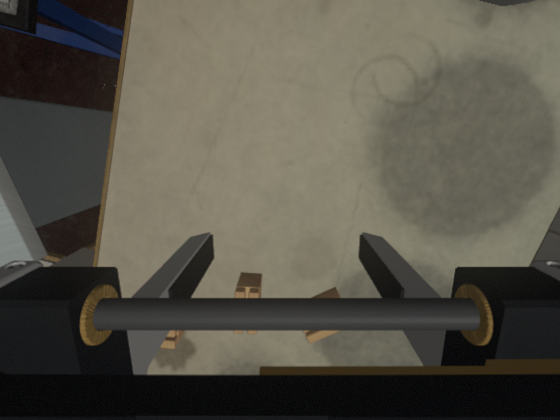

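The top view has four candidate holders at (227,206), (128,248), (155,261) and (193,260). The stand is at (362,193), with its spigot arm running to (335,193). I'll zoom in and measure.

```bash
cat > h.py <<'E'
import numpy as np, cv2
def world(f,us,vs,ds):
    pts=np.stack([us,vs],-1).astype(float).reshape(-1,1,2)
    n=cv2.undistortPoints(pts,f["K"],f["dist"]).reshape(-1,2)
    P=np.c_[n*ds[:,None],ds]
    T=f["extrinsics"]; return P@T[:3,:3].T+T[:3,3]
def cloud(f):
    d=f["d"]; v,u=np.mgrid[:d.shape[0],:d.shape[1]]
    W=world(f,u.ravel(),v.ravel(),d.ravel().astype(float)).reshape(*d.shape,3)
    W[d==0]=np.nan
    return W
def proj(f,P):
    T=np.linalg.inv(f["extrinsics"]); r=cv2.Rodrigues(T[:3,:3])[0]
    return cv2.projectPoints(np.asarray(P,float).reshape(-1,1,3),r,T[:3,3],f["K"],f["dist"])[0].reshape(-1,2)
E
python3 - <<'E'
from h import *
f=np.load("pics/top0.npz"); W=cloud(f)
for (u,v) in [(227,206),(128,248),(155,261),(193,260),(362,193),(370,187),(335,193),(350,192),(243,135),(390,150),(430,217),(200,230),(300,180)]:
    print((u,v),np.round(W[v,u],3))
# tops of holders
for (u,v) in [(227,206),(128,248),(155,261),(193,260)]:
    s=np.s_[v-18:v+18,u-18:u+18]; w=W[s].reshape(-1,3); c=f["p"][s].reshape(-1,3)
    m=w[:,2]>0.04; q=w[m]; 
    (cx,cy),(a,b),an=cv2.minAreaRect(q[:,:2].astype(np.float32)*1000)
    print(m.sum(),np.round(q.mean(0),4),(round(cx,1),round(cy,1)),round(a),round(b),round(an,1),"z",np.round(np.percentile(q[:,2],[5,50,95]),3))
def crop(n,u0,v0,w,h,k):
    p=np.load(f"pics/{n}0.npz")["p"][v0:v0+h,u0:u0+w,::-1]
    cv2.imwrite(f"pics/{n}_{u0}.png",cv2.resize(p,None,fx=k,fy=k,interpolation=cv2.INTER_CUBIC))
crop("top",100,120,180,160,4);crop("top",310,110,150,130,5);crop("side",250,190,160,160,4)
E
```

```text
(227, 206) [0.463 0.2   0.05 ]
(128, 248) [0.312 0.54  0.044]
(155, 261) [0.269 0.439 0.06 ]
(193, 260) [0.274 0.312 0.042]
(362, 193) [ 0.505 -0.26   0.123]
(370, 187) [ 0.515 -0.275  0.185]
(335, 193) [ 0.498 -0.166  0.155]
(350, 192) [ 0.508 -0.22   0.12 ]
(243, 135) [0.711 0.148 0.081]
(390, 150) [ 0.66  -0.361  0.099]
(430, 217) [ 0.439 -0.519  0.014]
(200, 230) [ 0.381  0.301 -0.002]
(300, 180) [ 0.568 -0.057  0.002]
145 [0.4668 0.2006 0.0523] (467.2, 201.1) 31 60 20.3 z [0.044 0.053 0.059]
155 [0.3135 0.536  0.0525] (313.6, 537.5) 30 60 11.9 z [0.042 0.053 0.061]
166 [0.2719 0.4457 0.052 ] (278.8, 473.2) 93 60 74.6 z [0.042 0.053 0.059]
154 [0.2741 0.3155 0.0522] (273.8, 315.6) 60 30 69.1 z [0.042 0.053 0.059]
```

View pics/top_100.png

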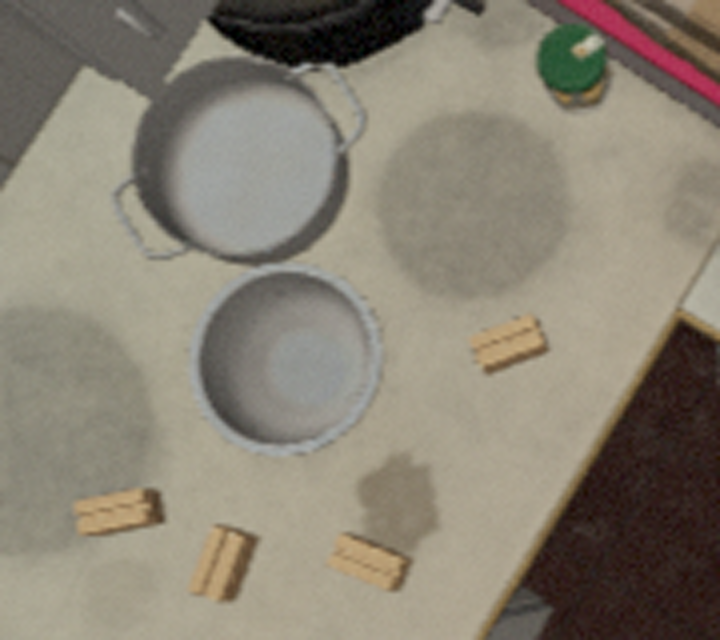

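View pics/top_310.png

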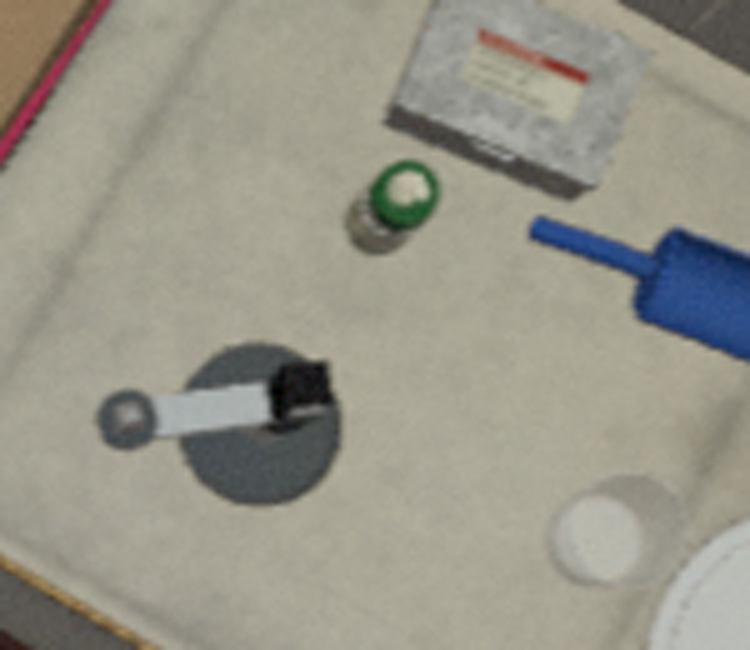

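View pics/side_250.png

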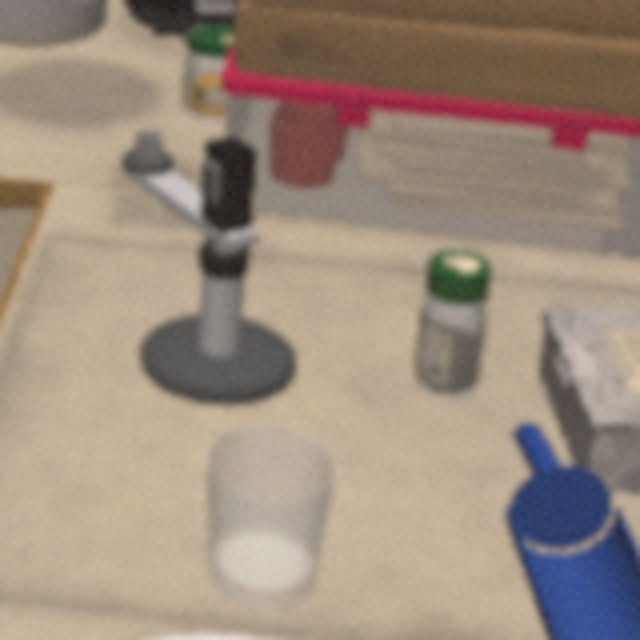

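Run:
```python
from h import *
from scipy.spatial.transform import Rotation as Ro
f=np.load("pics/wrist0.npz")
o=np.array([-1.65604129,1.56961196,-1.90683623]); R=Ro.from_euler("xyz",o).as_matrix(); print(np.round(R,3))
t=np.array([0.1364,0.5325,0.2049]); print("tcp px",proj(f,[t,t+R[:,0]*.1,t+R[:,0]*.2, t+R[:,2]*.1]))
Ti=np.linalg.inv(R); print("cam in tool",Ti@(f["extrinsics"][:3,3]-t))
f=np.load("pics/top0.npz"); W=cloud(f)
u,v=np.meshgrid(np.arange(560),np.arange(420))
def sel(z0,z1,box):
    m=(W[...,2]>z0)&(W[...,2]<z1)&(u>=box[0])&(u<box[2])&(v>=box[1])&(v<box[3]); return W[m],m
q,_=sel(.04,.07,(215,195,240,216)); c=q.mean(0); e=np.linalg.eigh(np.cov((q-c)[:,:2].T)); print("holder",c,np.degrees(np.arctan2(-e[1][0,1],e[1][1,1])),len(q))
q,_=sel(.17,.2,(350,175,385,205)); print("grip top",q.mean(0),cv2.minAreaRect(q[:,:2].astype(np.float32)*1000),len(q))
q,_=sel(.112,.128,(338,185,366,200)); c=q.mean(0); e=np.linalg.eigh(np.cov((q-c)[:,:2].T)); print("cross",c,np.degrees(np.arctan2(-e[1][0,1],e[1][1,1])),len(q))
q,_=sel(.115,.17,(325,185,341,202)); print("seat",q.mean(0),np.sort(np.round(q[:,2],3)))
q,_=sel(.003,.03,(340,175,380,215)); print("base",q.mean(0),cv2.minEnclosingCircle(q[:,:2].astype(np.float32)*1000),len(q),np.median(q[:,2]))
```

```text
[[-0.     0.248  0.969]
 [-0.001  0.969 -0.248]
 [-1.    -0.001 -0.   ]]
tcp px [[287.18080942 246.85734982]
 [286.71694125 209.34374361]
 [286.48727443 190.77533639]
 [287.11381932 376.11925432]]
cam in tool [-0.1789154  -0.00084066 -0.06950844]
holder [0.46680143 0.20063457 0.05229764] 21.7172725991153 145
grip top [ 0.5156699  -0.2789116   0.18253309] ((514.848388671875, -280.0399475097656), (34.199100494384766, 31.029972076416016), 9.834768295288086) 104
cross [ 0.50894029 -0.22499206  0.12112574] 9.770877746457165 210
seat [ 0.50066978 -0.16985971  0.13152425] [0.12  0.12  0.121 0.122 0.122 0.123 0.123 0.123 0.123 0.123 0.123 0.123
 0.124 0.124 0.124 0.124 0.124 0.124 0.124 0.124 0.124 0.124 0.124 0.124
 0.124 0.124 0.124 0.125 0.125 0.125 0.125 0.126 0.126 0.126 0.126 0.126
 0.126 0.126 0.126 0.126 0.127 0.127 0.127 0.127 0.127 0.127 0.127 0.127
 0.127 0.127 0.128 0.128 0.128 0.128 0.128 0.128 0.128 0.128 0.129 0.129
 0.129 0.129 0.129 0.129 0.129 0.129 0.129 0.129 0.129 0.129 0.129 0.129
 0.13  0.13  0.13  0.131 0.131 0.131 0.131 0.131 0.131 0.132 0.132 0.132
 0.132 0.132 0.132 0.133 0.136 0.14  0.142 0.143 0.143 0.144 0.145 0.145
 0.146 0.146 0.146 0.147 0.147 0.147 0.147 0.147 0.148 0.148 0.15  0.151
 0.151 0.152 0.153 0.153 0.155 0.157]
base [ 0.51074299 -0.27610185  0.01135457] ((518.441650390625, -272.1177673339844), 101.21955871582031) 661 0.011708964332408867
```

jog_arm(rows=[0.0236,-0.0237,0,0,0,-3.85,0,0.0236,-0.0237,0,0,0,-3.85,0,0.0236,-0.0237,0,0,0,-3.85,0,0.0236,-0.0237,0,0,0,-3.85,0,0.0236,-0.0237,0,0,0,-3.85,0,0.0236,-0.0237,0,0,0,-3.85,0,0.0236,-0.0237,0,0,0,-3.85,0])

```text
time_s: 0.73
ee_pos: [0.3025, 0.3655, 0.2054]
eef_rot: [-1.389, 1.571, -2.113]
force: [0.6, 0.7, -0.0]
grip_width: 0.0939
```

jog_arm(rows=[0.0236,-0.0237,0,0,0,-3.85,0,0.0236,-0.0237,0,0,0,-3.85,0,0.0236,-0.0237,0,0,0,-3.85,0,0.0236,-0.0237,0,0,0,-3.85,0,0.0236,-0.0237,0,0,0,-3.85,0,0.0236,-0.0237,0,0,0,-3.85,0,0.0236,-0.0237,-0.01,0,0,-3.85,0,0,0,-0.01,0,0,0,0])

```text
time_s: 1.4
ee_pos: [0.4698, 0.1976, 0.1851]
eef_rot: [0.876, 1.57, -0.324]
force: [0.3, 0.9, -0.6]
grip_width: 0.0936
```

```bash
cat > snap.py <<'E'
import sys
from station import ctrl
from h import *
from scipy.spatial.transform import Rotation as Ro
def snap(n,tag):
    m=ctrl.camera_model(n); p,d=ctrl.camera(n)
    np.savez(f"pics/{n}{tag}.npz",p=p,d=d,**{k:np.array(v) for k,v in m.items()})
    cv2.imwrite(f"pics/{n}{tag}.png",p[:,:,::-1]); return np.load(f"pics/{n}{tag}.npz")
def st():
    o=ctrl.get_obs(); R=Ro.from_euler("xyz",o["eef_rot"]).as_matrix()
    print("t",round(o["time_s"],2),"tcp",np.round(o["ee_pos"],4),"jaw deg",round(np.degrees(np.arctan2(R[1,1],R[0,1])),2),"xax",np.round(R[:,0],3),"F",np.round(o["force"],1),"w",round(o["grip_width"],4)); return o,R
E
python3 - <<'E'
from snap import *
st(); f=snap("wrist","1"); W=cloud(f)
m=(W[...,2]>.046)&(W[...,2]<.062)&(np.abs(W[...,0]-.467)<.06)&(np.abs(W[...,1]-.2)<.06)
q=W[m]; print(len(q),q.mean(0),cv2.minAreaRect(q[:,:2].astype(np.float32)*1000))
c=q.mean(0); e=np.linalg.eigh(np.cov((q-c)[:,:2].T)); print("yaw",np.degrees(np.arctan2(-e[1][0,1],e[1][1,1])))
E
```

```text
t 1.4 tcp [0.4698 0.1976 0.1851] jaw deg 21.28 xax [ 0.001 -0.    -1.   ] F [ 0.3  0.9 -0.6] w 0.0936
1273 [0.46306849 0.20252922 0.05330101] ((463.3841857910156, 201.02774047851562), (29.392026901245117, 59.69564437866211), 21.73858642578125)
yaw 21.747111283591078
```

View pics/wrist1.png

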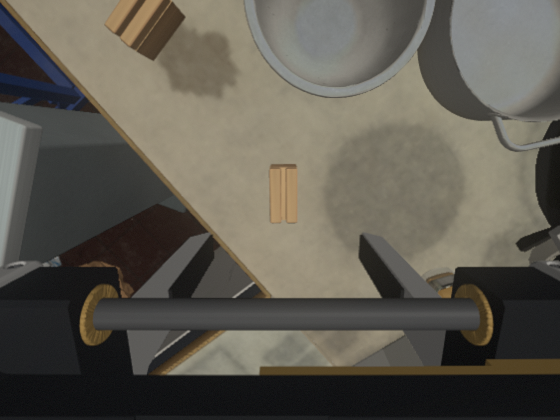

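Run:
```python
from snap import *
st(); f=snap("wrist","2"); o,R=st(); W=cloud(f)
m=(W[...,2]>.046)&(W[...,2]<.062)&(np.abs(W[...,0]-.467)<.06)&(np.abs(W[...,1]-.2)<.06)
q=W[m]; r=cv2.minAreaRect(q[:,:2].astype(np.float32)*1000); print(len(q),q.mean(0),r)
c=q.mean(0); e=np.linalg.eigh(np.cov((q-c)[:,:2].T)); print("yaw",np.degrees(np.arctan2(-e[1][0,1],e[1][1,1])))
print("in tool mm",R.T@(np.r_[np.array(r[0])/1000,.053]-o["ee_pos"])*1000)
```

```text
t 1.45 tcp [0.4674 0.1989 0.1827] jaw deg 21.5 xax [-0.003 -0.001 -1.   ] F [-1.   0.1 -2.8] w 0.0936
t 1.5 tcp [0.4665 0.2001 0.1837] jaw deg 21.64 xax [-0.003 -0.001 -1.   ] F [-0.9  0.7 -0.9] w 0.094
1263 [0.46303011 0.20208411 0.05331971] ((463.2480163574219, 201.06411743164062), (29.350502014160156, 59.70853042602539), 21.800594329833984)
yaw 21.86513582623554
in tool mm [130.68456704  -2.23286648  -2.10390656]
```

jog_arm(rows=[-0.0023,0.0003,-0.035,0,0,0,0,0,0,-0.035,0,0,0,0,0,0,-0.035,0,0,0,0,0,0,-0.03,0,0,0,0,0,0,-0.02,0,0,0,0,0,0,-0.01,0,0,0,0,0,0,0,0,0,0,0.3,0,0,0,0,0,0,1], squeeze=20)

```text
time_s: 2.17
ee_pos: [0.4647, 0.202, 0.0214]
eef_rot: [1.667, 1.57, 0.477]
force: [0.4, 0.6, 1.0]
grip_width: 0.0841
```

jog_arm(rows=[0,0,0,0,0,0,1,0,0,0,0,0,0,1,0,0,0,0,0,0,1,0,0,0,0,0,0,1])

```text
time_s: 2.5
ee_pos: [0.4649, 0.2014, 0.0212]
eef_rot: [1.55, 1.57, 0.358]
force: [-0.2, 0.2, 0.3]
grip_width: 0.0572
```

Run:
```python
from snap import *
st()
```

```text
t 2.5 tcp [0.4649 0.2014 0.0212] jaw deg 21.73 xax [ 0.001  0.    -1.   ] F [-0.2  0.2  0.3] w 0.0572
```

jog_arm(rows=[0,0,0,0,0,0,1,0,0,0,0,0,0,1,0,0,0,0,0,0,1,0,0,0,0,0,0,1,0,0,0,0,0,0,1,0,0,0,0,0,0,1])

```text
time_s: 3.0
ee_pos: [0.4646, 0.2013, 0.0205]
eef_rot: [0.973, 1.571, -0.218]
force: [0.3, 0.3, 0.8]
grip_width: 0.0298
```

Run:
```python
from h import *
f=np.load("pics/top0.npz"); W=cloud(f).reshape(-1,3)
for z0 in (.02,.1,.2):
  m=(W[:,2]>z0)&(W[:,2]<.5)&(W[:,0]>.36)&(W[:,0]<.72)&(W[:,1]<.3)&(W[:,1]>-.45)
  q=W[m]
  for y0 in np.arange(-.45,.3,.05):
    k=q[(q[:,1]>=y0)&(q[:,1]<y0+.05)]
    if len(k): print(z0,round(y0,2),len(k),"xmin",np.round(np.percentile(k[:,0],2),3),"zmax",k[:,2].max().round(3))
```

```text
0.02 -0.45 37 xmin 0.706 zmax 0.065
0.02 -0.4 173 xmin 0.642 zmax 0.115
0.02 -0.35 73 xmin 0.5 zmax 0.112
0.02 -0.3 232 xmin 0.489 zmax 0.192
0.02 -0.25 126 xmin 0.494 zmax 0.132
0.02 -0.2 146 xmin 0.483 zmax 0.157
0.02 -0.15 49 xmin 0.692 zmax 0.261
0.02 -0.1 449 xmin 0.638 zmax 0.264
0.02 -0.05 659 xmin 0.631 zmax 0.266
0.02 -0.0 478 xmin 0.66 zmax 0.264
0.02 0.05 255 xmin 0.688 zmax 0.263
0.02 0.1 135 xmin 0.684 zmax 0.134
0.02 0.15 186 xmin 0.455 zmax 0.092
0.02 0.2 84 xmin 0.445 zmax 0.061
0.1 -0.4 119 xmin 0.644 zmax 0.115
0.1 -0.35 17 xmin 0.652 zmax 0.112
0.1 -0.3 188 xmin 0.498 zmax 0.192
0.1 -0.25 123 xmin 0.495 zmax 0.132
0.1 -0.2 146 xmin 0.483 zmax 0.157
0.1 -0.15 48 xmin 0.692 zmax 0.261
0.1 -0.1 435 xmin 0.638 zmax 0.264
0.1 -0.05 600 xmin 0.63 zmax 0.266
0.1 -0.0 424 xmin 0.659 zmax 0.264
0.1 0.05 207 xmin 0.688 zmax 0.263
0.1 0.1 2 xmin 0.717 zmax 0.134
0.2 -0.15 33 xmin 0.692 zmax 0.261
0.2 -0.1 355 xmin 0.639 zmax 0.264
0.2 -0.05 397 xmin 0.646 zmax 0.266
0.2 -0.0 236 xmin 0.676 zmax 0.264
0.2 0.05 67 xmin 0.704 zmax 0.263
```

jog_arm(rows=[0,0,0.025,0,0,0,1,0,0,0.037,0,0,0,1,0,0,0.038,0,0,0,1,0,0,0.04,0,0,0,1,0,-0.01,0.04,0,0,0,1,0,-0.025,0.03,0,0,-1,1,0,-0.035,0.01,0,0,-1,1,0.004,-0.036,0,0,0,-1,1])

```text
time_s: 3.67
ee_pos: [0.4689, 0.0947, 0.2435]
eef_rot: [1.372, 1.566, 0.129]
force: [1.7, 0.5, 0.4]
grip_width: 0.0297
```

jog_arm(rows=[0.005,-0.038,0,0,0,-1,1,0.005,-0.038,0,0,0,-1,1,0.005,-0.038,0,0,0,-1,1,0.005,-0.038,0,0,0,-1,1,0.005,-0.038,0,0,0,-1,1,0.005,-0.038,0,0,0,-1,1,0.005,-0.038,0,0,0,-1,1,0.005,-0.038,0,0,0,-1,1])

```text
time_s: 4.33
ee_pos: [0.5083, -0.2107, 0.2403]
eef_rot: [-2.543, 1.571, 2.355]
force: [1.6, 0.2, -0.5]
grip_width: 0.03
```

jog_arm(rows=[0.001,-0.025,0,0,0,-1,1,0,-0.015,0,0,0,0,1,0,0,0,0,0,0,1,0,0,0,0,0,0,1,0,0,0,0,0,0,1])

```text
time_s: 4.75
ee_pos: [0.5097, -0.2475, 0.2405]
eef_rot: [-3.091, 1.571, 1.792]
force: [-0.2, 0.4, -2.0]
grip_width: 0.0299
```

Run:
```python
from snap import *
st(); f=snap("wrist","3"); st()
snap("side","3")
```

```text
t 4.75 tcp [ 0.5097 -0.2475  0.2405] jaw deg 9.81 xax [-0.  0. -1.] F [-0.2  0.4 -2. ] w 0.0299
t 4.8 tcp [ 0.5098 -0.2473  0.2406] jaw deg 9.83 xax [ 0.  0. -1.] F [ 0.8  0.1 -1. ] w 0.0293
```

View pics/wrist3.png

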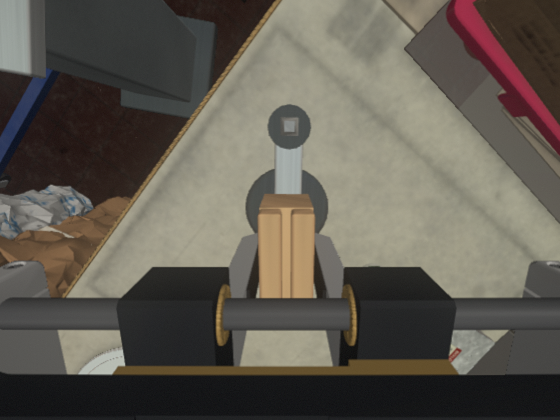

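Run:
```python
from snap import *
f=np.load("pics/wrist3.npz"); W=cloud(f); p=f["p"]
a=np.radians(9.82); jx=np.array([np.cos(a),np.sin(a)]); yy=np.array([-np.sin(a),np.cos(a)]); t=np.array([.5098,-.2474])
L=np.stack([(W[...,:2]-t)@jx,(W[...,:2]-t)@yy,W[...,2]],-1)  # local: jaw, +y(holder)
q=L[(np.abs(L[...,0])<.025)&(np.abs(L[...,1])<.05)&(L[...,2]>.25)&(L[...,2]<.29)]
print("holder top",len(q),q.min(0),q.max(0),np.median(q,0))
v,u=np.mgrid[:420,:560]
m=(L[...,2]>.262)&(L[...,2]<.285)&(v<290)&(v>190)&(u>250)&(u<325)
for r in (210,230,250,270,290):
    k=np.where(m[r])[0]; print(r,k.min(),k.max(),L[r,k.min()].round(4),L[r,k.max()].round(4))
q=L[m]; print("edge y", np.percentile(q[:,1],[1,50,98,99.5]),"z",np.median(q[:,2]))
# seat
m=(L[...,2]>.118)&(L[...,2]<.136)&((u-290)**2+(v-126)**2<26**2)&(v<126+23)
mm=np.zeros(m.shape,np.uint8); mm[m]=255
q=L[m&((u-290)**2+(v-126)**2>9**2)]; print("seat z",np.median(q[:,2]),len(q))
# color based seat circle: darker than bg
g=cv2.cvtColor(p,cv2.COLOR_RGB2GRAY)
dark=(g<115)&((u-290)**2+(v-126)**2<30**2)
cs,_=cv2.findContours(dark.astype(np.uint8),cv2.RETR_EXTERNAL,cv2.CHAIN_APPROX_NONE); c=max(cs,key=cv2.contourArea); print("circ",cv2.fitEllipse(c),cv2.minEnclosingCircle(c))
def at(px,z):
    n=cv2.undistortPoints(np.array([[px]],float),f["K"],f["dist"])[0,0]; T=f["extrinsics"]
    d=T[:3,:3]@np.r_[n,1]; o=T[:3,3]; P=o+d*(z-o[2])/d[2]; return P,np.r_[(P[:2]-t)@jx,(P[:2]-t)@yy]
print("seat c",at(cv2.fitEllipse(c)[0],.127))
k=cv2.resize(p[95:300,240:340,::-1],None,fx=5,fy=5,interpolation=cv2.INTER_CUBIC)
cv2.imwrite("pics/w3a.png",k[:550]); cv2.imwrite("pics/w3b.png",k[500:])
q=L[(L[...,2]>.112)&(L[...,2]<.128)&(v>150)&(v<190)&(u>270)&(u<308)]; 
# crosspiece edges by row
for r in (155,165,175,185):
    k=np.where((L[r,:,2]>.113)&(L[r,:,2]<.130)&(u[r]>260)&(u[r]<320))[0]
    if len(k): 
        A=at((k.min()-.5,r),.121)[1];B=at((k.max()+.5,r),.121)[1]; print(r,k.min(),k.max(),A.round(4),B.round(4),((A+B)/2).round(4))
```

```text
holder top 6473 [-0.02493941 -0.02637281  0.25006548] [0.02498702 0.03020624 0.28999656] [-0.00091544  0.00863647  0.27317121]
210 259 312 [-0.0156  0.0292  0.2637] [0.0133 0.0288 0.2623]
230 257 313 [-0.016   0.0206  0.2723] [0.0131 0.0209 0.2731]
250 251 324 [-0.0197  0.0088  0.2706] [0.0195 0.0087 0.2705]
270 256 315 [-0.0161  0.0025  0.2819] [0.0138 0.0024 0.2816]Traceback (most recent call last):
  File "<stdin>", line 10, in <module>
    return umr_minimum(a, axis, None, out, keepdims, initial, where)
ValueError: zero-size array to reduction operation minimum which has no identity
```

Run:
```python
from snap import *
f=np.load("pics/wrist3.npz"); W=cloud(f); p=f["p"]
a=np.radians(9.82); jx=np.array([np.cos(a),np.sin(a)]); yy=np.array([-np.sin(a),np.cos(a)]); t=np.array([.5098,-.2474])
L=np.stack([(W[...,:2]-t)@jx,(W[...,:2]-t)@yy,W[...,2]],-1)
v,u=np.mgrid[:420,:560]
for c in (265,275,284,300,308):
    k=np.where((L[:,c,2]>.255)&(np.arange(420)<260))[0]; print("col",c,k.min(),L[k.min():k.min()+10,c].round(4)[[0,1,2,4,8]].tolist())
m=(L[...,2]>.118)&(L[...,2]<.136)&((u-290)**2+(v-126)**2<26**2)
q=L[m&((u-290)**2+(v-126)**2>11**2)&((u-290)**2+(v-126)**2<18**2)]; print("seat z",np.median(q[:,2]),len(q))
g=cv2.cvtColor(p,cv2.COLOR_RGB2GRAY)
def at(px,z):
    n=cv2.undistortPoints(np.array([[px]],float),f["K"],f["dist"])[0,0]; T=f["extrinsics"]
    d=T[:3,:3]@np.r_[n,1]; o=T[:3,3]; P=o+d*(z-o[2])/d[2]; return P,np.r_[(P[:2]-t)@jx,(P[:2]-t)@yy]
dark=(g<115)&((u-290)**2+(v-126)**2<30**2)
cs,_=cv2.findContours(dark.astype(np.uint8),cv2.RETR_EXTERNAL,cv2.CHAIN_APPROX_NONE); c=max(cs,key=cv2.contourArea); e=cv2.fitEllipse(c); print("circ",e)
print("seat c",at(e[0],.127))
br=(g>130)&((u-290)**2+(v-126)**2<12**2); print("spigot bright px",u[br].mean(),v[br].mean(),br.sum(), at((u[br].mean(),v[br].mean()),.151))
for r in (152,158,164,170):
    k=np.where((L[r,:,2]>.113)&(L[r,:,2]<.130)&(u[r]>260)&(u[r]<320))[0]
    if len(k): 
        A=at((k.min()-.5,r),.121)[1];B=at((k.max()+.5,r),.121)[1]; print(r,k.min(),k.max(),A.round(4),B.round(4),((A+B)/2).round(4))
k=cv2.resize(p[95:205,240:340,::-1],None,fx=5,fy=5,interpolation=cv2.INTER_CUBIC)
cv2.imwrite("pics/w3a.png",k)
```

```text
col 265 206 [[-0.0128, 0.0297, 0.2562], [-0.0127, 0.0297, 0.2587], [-0.0126, 0.0292, 0.2591], [-0.0121, 0.0299, 0.2666], [-0.0117, 0.0294, 0.273]]
col 275 206 [[-0.0072, 0.0294, 0.2552], [-0.007, 0.0297, 0.2589], [-0.007, 0.0293, 0.2596], [-0.0068, 0.0296, 0.2652], [-0.0066, 0.0293, 0.2724]]
col 284 206 [[-0.002, 0.0299, 0.2572], [-0.002, 0.0298, 0.2592], [-0.002, 0.0293, 0.2594], [-0.002, 0.0282, 0.2599], [-0.002, 0.0257, 0.259]]
col 300 206 [[0.0071, 0.0295, 0.2558], [0.0069, 0.0299, 0.2599], [0.0069, 0.0293, 0.2594], [0.0066, 0.0297, 0.2658], [0.0063, 0.0292, 0.2721]]
col 308 206 [[0.0116, 0.0294, 0.2554], [0.0114, 0.0295, 0.2582], [0.0114, 0.0292, 0.2591], [0.0109, 0.0297, 0.2656], [0.0104, 0.0294, 0.2731]]
seat z 0.12651634997620337 601
circ ((288.8333740234375, 126.3200454711914), (41.87553024291992, 43.67656707763672), 1.4739078283309937)
seat c (array([ 0.49835809, -0.17111196,  0.127     ]), array([0.00173692, 0.07712176]))
spigot bright px 289.16129032258067 125.41935483870968 93 (array([ 0.49843045, -0.17105334,  0.151     ]), array([0.00181822, 0.07716717]))
152 274 301 [-0.0134  0.0527] [0.0144 0.0527] [0.0005 0.0527]
158 274 301 [-0.0135  0.0468] [0.0145 0.0468] [0.0005 0.0468]
164 274 301 [-0.0135  0.0408] [0.0146 0.0408] [0.0005 0.0408]
170 274 301 [-0.0136  0.0348] [0.0146 0.0348] [0.0005 0.0348]
```

View pics/w3a.png

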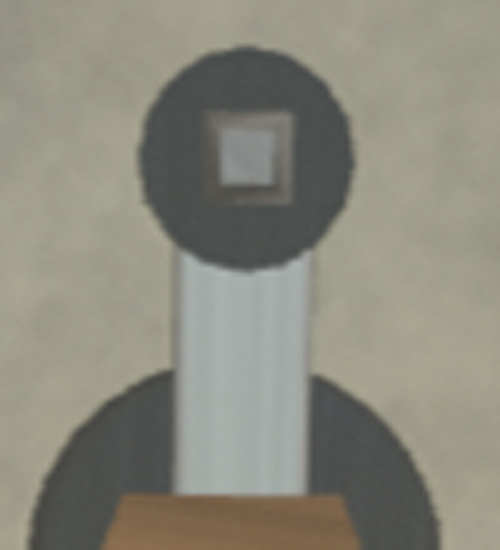

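Run:
```python
from snap import *
f=np.load("pics/wrist3.npz"); p=f["p"].astype(float).mean(2)
a=np.radians(9.82); jx=np.array([np.cos(a),np.sin(a)]); yy=np.array([-np.sin(a),np.cos(a)]); t=np.array([.5098,-.2474])
def at(px,z):
    n=cv2.undistortPoints(np.array([[px]],float),f["K"],f["dist"])[0,0]; T=f["extrinsics"]
    d=T[:3,:3]@np.r_[n,1]; o=T[:3,3]; P=o+d*(z-o[2])/d[2]; return np.r_[(P[:2]-t)@jx,(P[:2]-t)@yy]
print(p[160,268:308].astype(int).tolist()); print(p[180,268:308].astype(int).tolist())
def edge(r,c0,c1,th,z):
    s=p[r,c0:c1]; g=np.abs(np.diff(s)); c=(g*(np.arange(c0,c1-1)+.5)).sum()/g.sum(); return at((c,r),z)
for c0,c1 in ((271,277),(298,306)):
    P=np.array([edge(r,c0,c1,0,.121) for r in range(171,192)]); k=np.polyfit(P[:,1],P[:,0],1); print("edge",k[0]*57.3,P[:,0].mean(),P[:,1].mean())
c=cv2.Canny(f["p"],40,90)
```

```text
[151, 150, 148, 147, 149, 150, 129, 130, 151, 165, 170, 167, 165, 166, 168, 172, 172, 171, 170, 170, 168, 168, 165, 166, 167, 171, 169, 166, 165, 168, 169, 167, 160, 147, 148, 154, 154, 155, 156, 155]
[76, 76, 77, 78, 79, 80, 93, 128, 153, 164, 166, 166, 166, 167, 169, 171, 171, 171, 169, 168, 167, 167, 166, 166, 169, 170, 166, 164, 166, 169, 168, 164, 156, 121, 84, 78, 78, 78, 79, 78]
edge 0.9555476869062847 -0.012678437359980628 0.023634427734421155
edge 0.9232551400930834 0.014164963573858061 0.023616501057777513
```

jog_arm(rows=[-0.0034,0.026,0,0,0,-0.45,1,-0.0034,0.026,0,0,0,-0.45,1,-0.0034,0.025,0,0,0,0,1,0,0,-0.02,0,0,0,1,0,0,-0.02,0,0,0,1,0,0,-0.015,0,0,0,1,0,0,0,0,0,0,1,0,0,0,0,0,0,1])

```text
time_s: 5.52
ee_pos: [0.4994, -0.171, 0.1857]
eef_rot: [-2.214, 1.57, 2.654]
force: [0.5, -0.4, -1.1]
grip_width: 0.0301
```

Run:
```python
from snap import *
st(); f=snap("wrist","4"); st(); g=snap("side","4")
cv2.imwrite("pics/s4.png",cv2.resize(g["p"][170:310,240:400,::-1],None,fx=4,fy=4,interpolation=cv2.INTER_CUBIC))
```

```text
t 5.52 tcp [ 0.4994 -0.171   0.1857] jaw deg 8.89 xax [-0.001  0.    -1.   ] F [ 0.5 -0.4 -1.1] w 0.0301
t 5.57 tcp [ 0.4997 -0.1713  0.1865] jaw deg 8.88 xax [ 0.001 -0.    -1.   ] F [ 0.6 -1.2 -0.5] w 0.0297
```

View pics/s4.png

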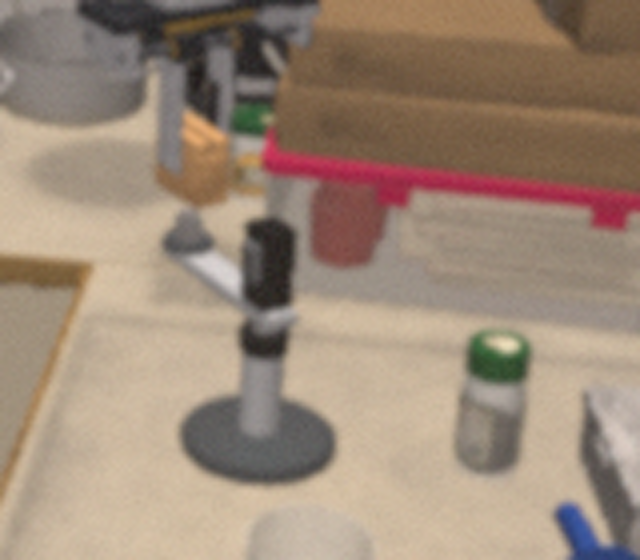

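View pics/wrist4.png

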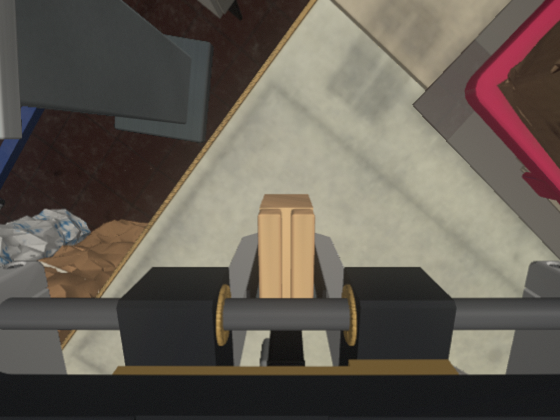

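The side view shows the holder directly above the spigot, which sits at (187,230) in the crop. I'll descend gently and watch the force.

jog_arm(rows=[0,0,-0.006,0,0,0,1,0,0,-0.005,0,0,0,1,0,0,-0.005,0,0,0,1,0,0,-0.003,0,0,0,1,0,0,0,0,0,0,1])

```text
time_s: 6.03
ee_pos: [0.4991, -0.1716, 0.1656]
eef_rot: [-2.13, 1.57, 2.736]
force: [0.2, -1.2, -0.6]
grip_width: 0.0296
```

jog_arm(rows=[0,0,-0.003,0,0,0,1,0,0,-0.003,0,0,0,1,0,0,-0.003,0,0,0,1,0,0,0,0,0,0,1])

```text
time_s: 6.37
ee_pos: [0.4992, -0.1716, 0.1568]
eef_rot: [-2.124, 1.57, 2.743]
force: [-0.0, 0.7, -1.2]
grip_width: 0.0301
```

jog_arm(rows=[0,0,-0.003,0,0,0,1,0,0,-0.003,0,0,0,1,0,0,-0.002,0,0,0,1,0,0,0,0,0,0,1,0,0,0,0,0,0,1])

```text
time_s: 6.78
ee_pos: [0.4994, -0.1717, 0.1494]
eef_rot: [-2.148, 1.571, 2.718]
force: [0.6, 0.7, -0.7]
grip_width: 0.0296
```

jog_arm(rows=[0,0,-0.002,0,0,0,1,0,0,0,0,0,0,1,0,0,0,0,0,0,1])

```text
time_s: 7.03
ee_pos: [0.4994, -0.1717, 0.1475]
eef_rot: [1.174, 1.571, -0.243]
force: [-1.0, -0.7, 0.1]
grip_width: 0.0297
```

jog_arm(rows=[0,0,-0.0015,0,0,0,1,0,0,0,0,0,0,1,0,0,0,0,0,0,1])

```text
time_s: 7.28
ee_pos: [0.4995, -0.1718, 0.1473]
eef_rot: [0.932, 1.57, -0.485]
force: [-5.3, 3.5, 11.9]
grip_width: 0.0299
```

jog_arm(rows=[0,0,-0.0015,0,0,0,1,0,0,0,0,0,0,1,0,0,0,0,0,0,1])

```text
time_s: 7.53
ee_pos: [0.4996, -0.1719, 0.1469]
eef_rot: [0.811, 1.569, -0.606]
force: [-10.4, 2.9, 24.7]
grip_width: 0.0299
```

Contact is at TCP z 0.147, which matches the seat height of about 0.127. I'll ease off and release.

jog_arm(rows=[0,0,0.003,0,0,0,1,0,0,0,0,0,0,0,0,0,0,0,0,0,0,0,0,0,0,0,0,0,0,0,0,0,0,0,0,0,0,0,0,0,0,0,0,0,0,0,0,0,0,0,0,0,0,0,0])

```text
validation failed for argument at $.ro...
```

jog_arm(rows=[0,0,0.01,0,0,0,0,0,0,0.02,0,0,0,0,0,0,0.03,0,0,0,0,0,0,0.03,0,0,0,0,0.006,-0.037,0.012,0,0,0,0,0.006,-0.037,0,0,0,0,0.006,-0.037,0,0,0,0,0,0,0,0,0,0,0])

```text
validation failed for argument at $.ro...
```

Run:
```python
from snap import *
st(); f=snap("wrist","5"); st(); g=snap("side","5"); snap("top","5")
cv2.imwrite("pics/s5.png",cv2.resize(g["p"][170:310,240:400,::-1],None,fx=4,fy=4,interpolation=cv2.INTER_CUBIC))
```

```text
t 7.53 tcp [ 0.4996 -0.1719  0.1469] jaw deg 8.84 xax [ 0.002 -0.001 -1.   ] F [-10.4   2.9  24.7] w 0.0299
t 7.58 tcp [ 0.4996 -0.1719  0.1469] jaw deg 8.84 xax [ 0.002 -0.001 -1.   ] F [-10.9   4.   24.6] w 0.0302
```

View pics/s5.png

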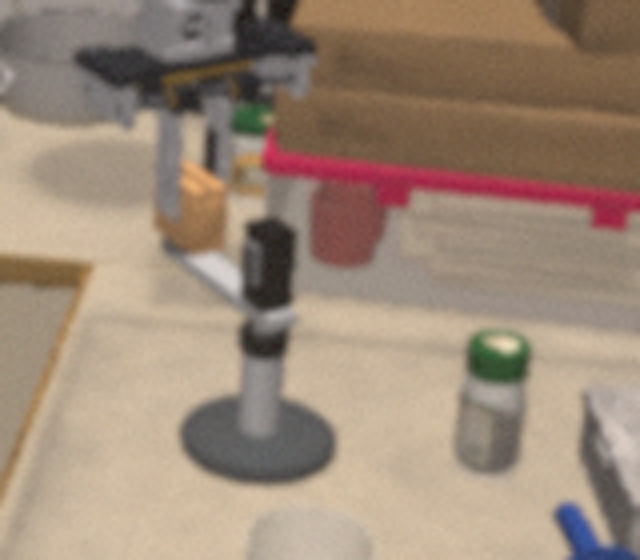

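View pics/wrist5.png

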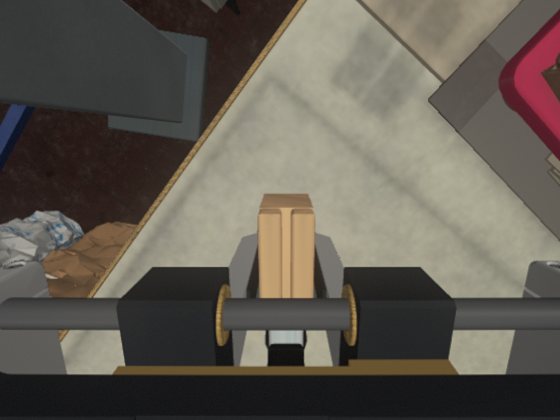

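The side view shows the holder down on the seat. Both move calls were refused because I miscounted the numbers, so I'll resend them.

jog_arm(rows=[0,0,0.003,0,0,0,1,0,0,0,0,0,0,0,0,0,0,0,0,0,0,0,0,0,0,0,0,0,0,0,0,0,0,0,0,0,0,0,0,0,0,0,0,0,0,0,0,0,0,0,0,0,0,0,0,0])

```text
time_s: 8.35
ee_pos: [0.4994, -0.1717, 0.1473]
eef_rot: [-2.394, 1.571, 2.473]
force: [0.5, -0.3, 0.8]
grip_width: 0.073
```

jog_arm(rows=[0,0,0.01,0,0,0,0,0,0,0.025,0,0,0,0,0,0,0.035,0,0,0,0,0,0,0.03,0,0,0,0])

```text
time_s: 8.68
ee_pos: [0.4992, -0.1716, 0.2499]
eef_rot: [1.113, 1.57, -0.304]
force: [0.5, -0.8, -0.2]
grip_width: 0.0942
```

jog_arm(rows=[0.0057,-0.0362,0,0,0,0,0,0.0057,-0.0362,0,0,0,0,0,0.0057,-0.0363,0,0,0,0,0,0,0,0,0,0,0,0,0,0,0,0,0,0,0])

```text
time_s: 9.1
ee_pos: [0.5162, -0.2817, 0.2474]
eef_rot: [-2.278, 1.57, 2.587]
force: [0.2, 0.8, -0.0]
grip_width: 0.094
```

Run:
```python
from snap import *
st(); f=snap("wrist","6"); st(); g=snap("side","6"); snap("top","6")
cv2.imwrite("pics/s6.png",cv2.resize(g["p"][170:310,240:400,::-1],None,fx=4,fy=4,interpolation=cv2.INTER_CUBIC))
```

```text
t 9.1 tcp [ 0.5162 -0.2817  0.2474] jaw deg 8.7 xax [-0.  0. -1.] F [ 0.2  0.8 -0. ] w 0.094
t 9.15 tcp [ 0.5163 -0.2806  0.2476] jaw deg 8.78 xax [-0.  0. -1.] F [-0.2  0.3 -0.1] w 0.0942
```

View pics/s6.png

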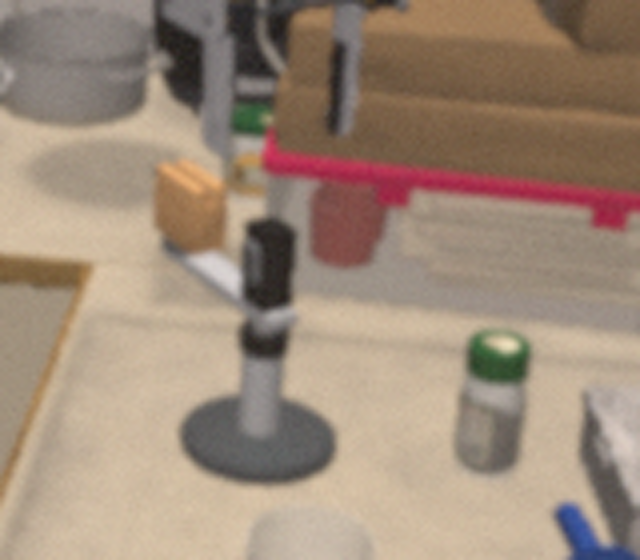

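View pics/wrist6.png

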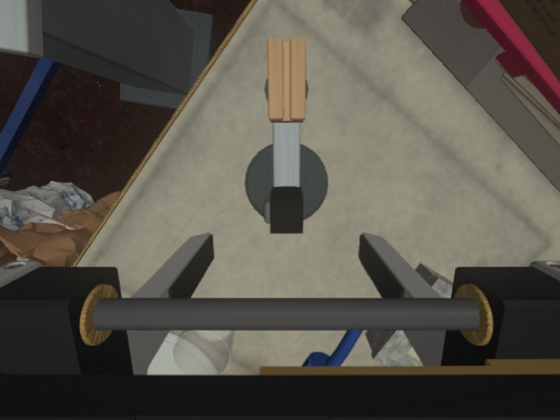

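Run:
```python
from snap import *
f=np.load("pics/wrist6.npz"); W=cloud(f)
a=np.radians(8.9); jx=np.array([np.cos(a),np.sin(a)]); yy=np.array([-np.sin(a),np.cos(a)]); t=np.array([.5163,-.2809])
L=np.stack([(W[...,:2]-t)@jx,(W[...,:2]-t)@yy,W[...,2]],-1)
for z0,z1,y0,y1 in ((.177,.192,-.03,.03),(.177,.192,.07,.15)):
    q=L[(L[...,2]>z0)&(L[...,2]<z1)&(abs(L[...,0])<.03)&(L[...,1]>y0)&(L[...,1]<y1)]
    r=cv2.minAreaRect(q[:,:2].astype(np.float32)*1000); print(len(q),np.median(q,0).round(4),r,np.percentile(q[:,:2],[1,99],axis=0).round(4).tolist())
```

```text
1233 [-0.0011  0.0024  0.1841] ((-1.3555994033813477, 0.7613391876220703), (32.962703704833984, 28.768779754638672), 89.81004333496094) [[-0.0153, -0.0144], [0.0128, 0.017]]
2574 [-0.0036  0.1118  0.1804] ((-0.6103124618530273, 110.59379577636719), (60.15412521362305, 29.870243072509766), 89.02777862548828) [[-0.0152, 0.0814], [0.014, 0.1395]]
```

jog_arm(rows=[0,0.0007,-0.035,0,0,0,0,0,0,-0.035,0,0,0,0,0,0,-0.025,0,0,0,0,0,0,-0.0135,0,0,0,0,0,0,0,0,0,0,1,0,0,0,0,0,0,1,0,0,0,0,0,0,1,0,0,0,0,0,0,1], squeeze=30)

```text
time_s: 9.92
ee_pos: [0.5171, -0.2798, 0.1407]
eef_rot: [0.857, 1.568, -0.559]
force: [-0.4, -0.3, -0.2]
grip_width: 0.0707
```

jog_arm(rows=[0,0,0,0,0,0,1,0,0,0,0,0,0,1,0,0,0,0,0,0,1,0,0,0,0,0,0,1,0,0,0,0,0,0,1,0,0,0,0,0,0,1,0,0,0,0,0,0,1,0,0,0,0,0,0,1])

```text
time_s: 10.58
ee_pos: [0.5156, -0.2799, 0.139]
eef_rot: [-1.746, 1.569, 3.12]
force: [-7.9, -0.9, 3.2]
grip_width: 0.0287
```

Run:
```python
from snap import *
st()
```

```text
t 10.58 tcp [ 0.5156 -0.2799  0.139 ] jaw deg 8.82 xax [-0.002  0.    -1.   ] F [-7.9 -0.9  3.2] w 0.0287
```

jog_arm(rows=[-0.001,0,0.002,0,0,0,1,0,0,0.004,0,0,0,1,0,0,0.006,0,0,0,1,0,0,0.006,0,0,0,1,0,0,0.006,0,0,0,1])

```text
time_s: 11.0
ee_pos: [0.516, -0.2798, 0.1624]
eef_rot: [1.308, 1.57, -0.109]
force: [9.4, -3.4, -8.9]
grip_width: 0.0281
```

Run:
```python
from snap import *
g=snap("side","7"); st()
cv2.imwrite("pics/s7.png",cv2.resize(g["p"][170:310,240:400,::-1],None,fx=4,fy=4,interpolation=cv2.INTER_CUBIC))
```

```text
t 11.05 tcp [ 0.516  -0.2799  0.1636] jaw deg 8.83 xax [ 0.001 -0.    -1.   ] F [ 5.7 -1.5 -5.1] w 0.0282
```

View pics/s7.png

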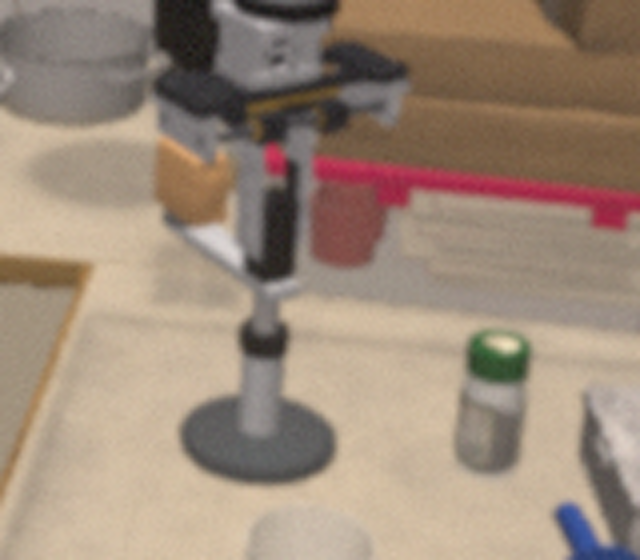

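jog_arm(rows=[0.0005,0,0.006,0,0,0,1,0,0,0.006,0,0,0,1,0,0,0.006,0,0,0,1,0,0,0.006,0,0,0,1,0,0,0.006,0,0,0,1,0,0,0.006,0,0,0,1,0,0,0.006,0,0,0,1])

```text
time_s: 11.63
ee_pos: [0.516, -0.2798, 0.204]
eef_rot: [-2.314, 1.57, 2.553]
force: [3.9, -2.3, -10.3]
grip_width: 0.028
```

jog_arm(rows=[0,0,0.006,0,0,0,1,0,0,0.006,0,0,0,1,0,0,0.005,0,0,0,1,0,0,0.003,0,0,0,1,0,0,0.002,0,0,0,1,0,0,0,0,0,0,1,0,0,0,0,0,0,1])

```text
time_s: 12.22
ee_pos: [0.516, -0.2798, 0.2266]
eef_rot: [-1.939, 1.571, 2.928]
force: [4.1, -3.7, -8.3]
grip_width: 0.0279
```

jog_arm(rows=[0,0,0.001,0,0,0,1,0,0,0,0,0,0,1,0,0,0,0,0,0,1])

```text
time_s: 12.47
ee_pos: [0.516, -0.2798, 0.2275]
eef_rot: [-1.969, 1.571, 2.897]
force: [5.2, -3.3, -9.0]
grip_width: 0.0278
```

jog_arm(rows=[0,0,0.0015,0,0,0,1,0,0,0,0,0,0,1,0,0,0,0,0,0,1])

```text
time_s: 12.72
ee_pos: [0.516, -0.2798, 0.229]
eef_rot: [-1.814, 1.571, 3.053]
force: [4.1, -3.5, -8.2]
grip_width: 0.0281
```

jog_arm(rows=[0,0,0.001,0,0,0,1,0,0,0,0,0,0,1,0,0,0,0,0,0,1])

```text
time_s: 12.97
ee_pos: [0.516, -0.2798, 0.2291]
eef_rot: [-2.295, 1.57, 2.572]
force: [5.7, -5.0, -14.4]
grip_width: 0.0275
```

Run:
```python
from snap import *
st(); g=snap("side","8"); f=snap("wrist","8"); t=snap("top","8"); st()
cv2.imwrite("pics/s8.png",cv2.resize(g["p"][150:310,230:400,::-1],None,fx=3.7,fy=3.7,interpolation=cv2.INTER_CUBIC))
W=cloud(f); a=np.radians(8.9); jx=np.array([np.cos(a),np.sin(a)]); yy=np.array([-np.sin(a),np.cos(a)]); t=np.array([.5163,-.2805])
L=np.stack([(W[...,:2]-t)@jx,(W[...,:2]-t)@yy,W[...,2]],-1)
for z0,z1,y0,y1 in ((.262,.285,.07,.15),(.2,.222,.03,.078),(.255,.29,-.02,.02)):
    q=L[(L[...,2]>z0)&(L[...,2]<z1)&(abs(L[...,0])<.03)&(L[...,1]>y0)&(L[...,1]<y1)]
    if len(q)>5: print(len(q),np.median(q,0).round(4),cv2.minAreaRect(q[:,:2].astype(np.float32)*1000))
```

```text
t 12.97 tcp [ 0.516  -0.2798  0.2291] jaw deg 8.82 xax [-0.001  0.001 -1.   ] F [  5.7  -5.  -14.4] w 0.0275
t 13.12 tcp [ 0.516  -0.2798  0.2291] jaw deg 8.82 xax [-0.001  0.001 -1.   ] F [  6.3  -4.2 -14.6] w 0.0275
6482 [0.002  0.1027 0.2704] ((-0.48618221282958984, 102.07699584960938), (30.144569396972656, 44.36887741088867), 0.0261535607278347)
3055 [-0.0009  0.0549  0.2105] ((-1.0822935104370117, 53.929725646972656), (47.94015121459961, 28.060264587402344), 89.81678771972656)
4995 [-0.0009  0.0092  0.2742] ((-0.9981250762939453, 2.406635284423828), (52.1695556640625, 29.64140510559082), 1.2150777578353882)
```

View pics/s8.png

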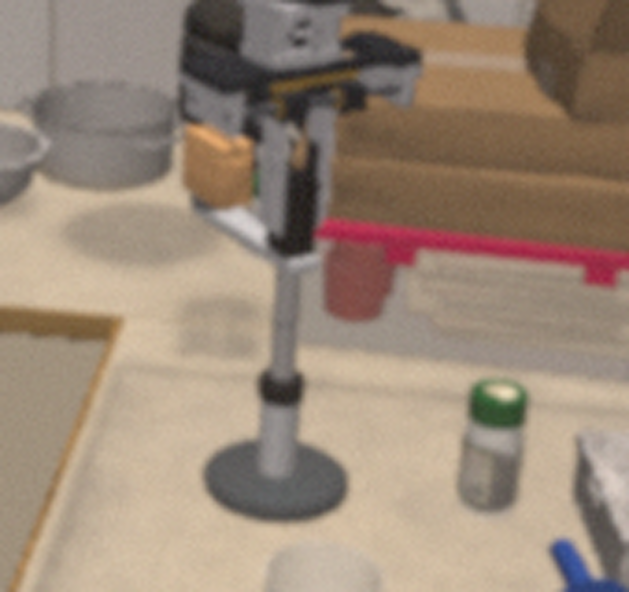

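View pics/wrist8.png

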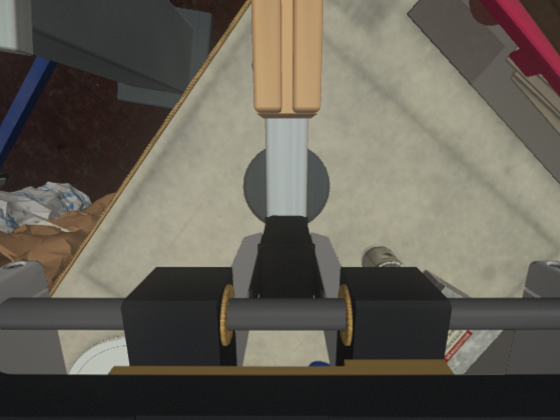

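The crosspiece top is at 0.2105 (0.121 + 0.09) and the holder top at 0.2704 (0.181 + 0.09). The mast is at the second stop and the holder is still seated, so I'll hand in.

Run:
```python
from snap import *
print(ctrl.hand_in()); st()
```

```text
the job is handed in; nothing more can be done
None
the job is handed in; nothing more can be done
```

I handed the job in at about 13.1 s. The rightmost holder sits on the spigot with its slot in line with the crosspiece, and the arm is holding the grip at the second stop with the button squeezed.

- **Holder:** I pressed it down until it met the seat, at about 25 N, and let go. The side and wrist pictures showed it level and straight along the crosspiece, within about 1°. After the lift its top measured 0.270 m, which is the seated height plus 90 mm.
- **Mast:** I squeezed the grip at 30 N and pulled it straight up 90 mm, past the first stop. The crosspiece top measured 0.2105 m, against 0.211 m expected. The upward pull rose from 8 N to 14 N with no further travel, which fits the hard end.
- **Button:** I could not see it between the fingers. I take it as pressed because the mast ran past the first stop without catching.
- **Jars and glass:** the arm's path stayed clear of them, and none looked moved in the pictures, though I did not measure their positions again.

**What did not fit:**
- The finger opening read 27.5 mm at the end, slightly under the 29 mm expected over the pressed button. I put that down to sensor offset or pad give, since nothing slipped.
- The wrist camera reads about 1.3 mm off across the jaws, so I placed the holder by its position relative to the spigot in the same picture.
- Two move calls were refused because I miscounted the numbers. Nothing moved, and I sent them again.

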